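# Centre the award on its plinth

## Robot

A 7-joint arm with a two-finger parallel gripper is mounted at the origin on the work surface. World frame = base frame: x ahead of the robot, y to its left, z up, the work surface at z = 0. Lengths are in m, angles in degrees, forces in N, time in s.
With the tool pointing down it reaches from about 0.425 to 0.825 m from the base axis. Payload 3.6 kg.
Tool frame: the origin (TCP) lies midway between the tips of the shut fingers; the grasp point (between the pads) lies 19 mm behind it; z points along the fingers, y is the direction in which the jaws open and shut (so a half turn about z gives the same grasp; the last joint's range is limited). The gripper opens to 85 mm and grips with 20 to 120 N. Pads are 22 mm wide; open, the fingers measure 114 mm over their backs; the gripper's body (76 mm by 85 mm) begins 54 mm behind the grasp point. The pads swing forward as they close: fully open they stand 13 mm farther back than shut.
Start: joints at [71.476, 35.231, -0.722, 81.555, 0.464, 63.22, -2.315], TCP at [0.19, -0.622, 0.231] pointing down, gripper open.
Joint ranges: [-178.69, 178.69], [-17.37, 117.87], [-77.05, 75.6], [15.02, 138.74], [-78.02, 258.01], [0.78, 113.62], [-162.83, 162.83]. Speed limits (degrees/s): [159.86, 159.86, 180, 180, 180, 180, 180].

## Interface

Orientations are given as a 3x3 rotation matrix whose columns are the frame's x, y, z axes.
In Python, from station import arm, cams gives the robot as it stands.
- The arm moves only by the tool move_arm, never from a script. Its argument "targets" is a list of rows, each a list of 7 numbers: the turn, a rotation vector about the tool's x, y, z in units of 6 degrees (1.0 is 6 degrees), then the shift along the tool's x, y, z in m, then the opening, from 0 (shut) to 1 (fully open). A call has 1 to 20 rows; each row shifts and turns the pose as measured when the row begins, along the tool's axes as they then stand; what a row does not reach is not made up. A row lasts 1/12 s, in which the tool goes at most 41.7 mm and 7.16 degrees, less where a joint would pass 70% of its speed; a pose out of reach is approached as far as the arm can. A call is refused whole if a number of a shift passes 0.0417 or a number of a turn 1, either way. A call with a gripper value outside its range is refused whole. The fingers move at their own pace and stop on an object; "force" is the grip in N (left out, the last holds). Time passes only in rows, so rows that do not move let the fingers close. It gives the time, the measured TCP pose, the force and the opening at its end, in the units of the state.
- arm.state(): the state, without advancing time (a new reading comes with each control period).
- cams.snapshot(name): name is "scene" or "top" or "wrist"; returns a dict with "pixels" (420x560x3 uint8, red, green, blue), "z_map" (420x560 float32, m along the optical axis (not along the pixel's ray), 0 where there is no reading), "camera_matrix" (3x3 intrinsics, pixels), "dist" ([k1, k2, p1, p2, k3] as OpenCV has them; the pictures are not rectified), "world_from_camera" (4x4, takes a point from camera to world coordinates); the wrist camera has in their place "T_tool_cam" (4x4, takes a point from camera to tool coordinates, whose origin is the TCP and whose axes are the flange's). Camera axes: x right, y down, z forward; pixel columns grow to the right and rows downward; lengths in m; the calibration is good to about 2 mm. A picture is of the moment at which its call begins: read the wrist's pose just before it.
- arm.close_job(): hands the job in, once; it reports no verdict.
The state is a dict: "time_s": time; "qpos": joint angles; "qd": joint speeds; "tau": joint torques, N m; "tcp_pos": TCP position; "tcp_rot": TCP orientation; "wrist_force": force on the tool from outside, world axes, zero at the start; "ft_torque": the same for the moment, N m; "grip_width": opening from 0.0 (shut) to 1.0 (fully open).
Only numpy, scipy, OpenCV 4.12 (cv2) and the standard library are available. Lean on these libraries where they do the work, as an engineer would, in place of code of your own. Each camera call takes 0.05 s, during which the arm holds its last target.

## Task

The little ball award has been set down off-centre on its round wooden plinth and is wobbly. With light fingertip touches low against its blue foot, nudge it until the foot stands wholly inside the pale round spot in the middle of the plinth, upright, then take the hand away. Do not pinch, lift, shove hard or tip it over, and leave the mug, tape roll and computer mouse alone.

Things in the scene. Friction and masses are not known exactly. Their poses are not given: they have to be found in the camera images.
- award: small loose award, 62 mm tall, about 0.13 to 0.25 kg: a blue round foot (40 mm diameter, 14 mm thick), on it a thin brass stem (12 mm diameter) and a brass ball (33 mm diameter, centre 45.5 mm above the underside). Origin at the centre of the foot's underside, z up. It slides on the plinth when pushed at the foot, and tips if pushed at the ball or hard.
- plinth_top (a point): centre of the flat top of the round dark wooden plinth, and of the flush pale spot (56 mm diameter) in its middle. The plinth is fixed to the desk; its top is 100 mm in diameter, 40 mm above the desk; its lowest 12 mm widen to 112 mm.
- mug: blue mug, 76 mm diameter, 88 mm tall, handle at its +y side, standing on the desk; origin at the centre of its underside. To be left alone.
- tape: yellow ring-shaped roll of tape lying flat, 90 mm diameter, 24 mm high; origin at the centre of its underside. To be left alone.
- mouse: black computer mouse, 105 x 60 mm (long along its x), 34 mm high; origin at the centre of its underside. To be left alone.
Mind the look-alikes: they are no part of the job. Of the things that look like the award, the smaller one is meant.

How it is judged:
By the outcome, as a careful person would: the job done as asked, in the order asked, and still so for the second after the job is handed in, with the robot touching nothing.
It also fails if it takes over 45 s, if anything falls off the work surface, if the arm or the gripper's body presses on something with over 40 N, if the wrist force passes 120 N, or if a joint passes its speed limit or range.

## Working session

There is one attempt and no reset: what is moved stays moved. The work goes in short steps, Python scripts to look and compute and a tool call to move; the robot and the scene stay as the last step left them, time stands still between calls to the robot, and variables do not carry over. Pictures are saved under pics/ and viewed, and the job is handed in when it is done.

Besides the shell and the picture viewer there is one more tool, called after ">>>" as name(argument=value, ...) on one line, values as JSON. move_arm: Moves the arm, as the interface text tells. Its arguments: {"type":"object","properties":{"targets":{"type":"array","items":{"type":"array","items":{"type":"number"}}},"force":{"type":"number"}},"required":["targets"]}

```bash
mkdir -p pics; cat > h.py <<'E'
import numpy as np, cv2
from station import arm, cams
def snap(n,f=None):
    s=cams.snapshot(n)
    if f: cv2.imwrite('pics/'+f,s['pixels'][:,:,::-1])
    return s
def ray(s,uv,T=None):
    p=cv2.undistortPoints(np.array(uv,float).reshape(-1,1,2),s['camera_matrix'],np.array(s['dist'])).reshape(-1,2)
    T=s['world_from_camera'] if T is None else T
    d=np.c_[p,np.ones(len(p))]@T[:3,:3].T
    return T[:3,3],d
def plane(s,uv,z,T=None):
    o,d=ray(s,uv,T); return o+d*((z-o[2])/d[:,2])[:,None]
E
python3 - <<'E'
from h import *
for n in('scene','top'):
    s=snap(n,n+'0.png'); np.savez(n+'0.npz',**s)
    print(n,s['world_from_camera'].round(3).tolist())
st=arm.state();print(st['time_s'],st['tcp_pos'],np.round(st['tcp_rot'],3))
E
```

```text
scene [[-0.76, 0.49, -0.426, 1.047], [0.65, 0.579, -0.493, 0.58], [0.005, -0.651, -0.759, 0.945], [0.0, 0.0, 0.0, 1.0]]
top [[0.02, -0.985, 0.17, 0.346], [-1.0, -0.02, -0.001, -0.002], [0.005, -0.17, -0.985, 1.055], [0.0, 0.0, 0.0, 1.0]]
0.1 [ 0.18989314 -0.6209192   0.23025202] [[ 0.956  0.293 -0.001]
 [ 0.293 -0.956  0.002]
 [-0.    -0.002 -1.   ]]
```

View pics/scene0.png

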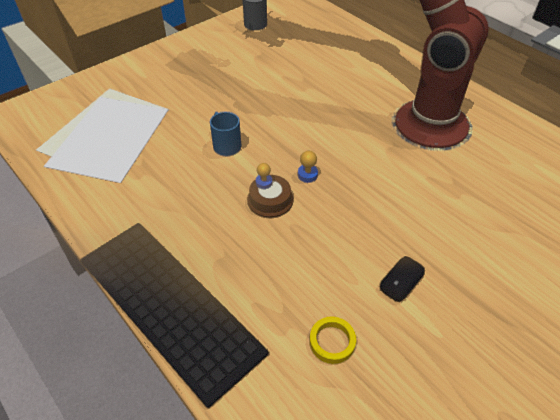

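View pics/top0.png

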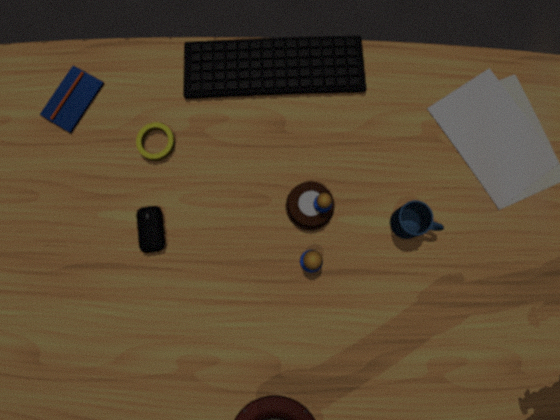

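Candidates: A at scene (264,176) / top (323,203) is on the plinth and looks smaller. B at scene (308,167) / top (312,261) is on the desk and looks larger. A fits the description; I'll check it in an enlarged crop and measure it.

```bash
python3 - <<'E'
from h import *
a=dict(np.load('top0.npz'));b=dict(np.load('scene0.npz'))
ca=a['pixels'][165:285,270:350]; cb=b['pixels'][140:220,235:335]
im=np.hstack([cv2.resize(ca,(400,600),interpolation=2),cv2.copyMakeBorder(cv2.resize(cb,(400,320),interpolation=2),0,280,0,0,0)])
cv2.imwrite('pics/crop0.png',im[:,:,::-1])
def masks(s):
    hsv=cv2.cvtColor(s['pixels'],cv2.COLOR_RGB2HSV); return hsv
# scene: plinth spot / foot / ball
for n,s,roi in(('top',a,(165,235,280,345)),('scene',b,(150,225,235,300))):
    r0,r1,c0,c1=roi;hsv=masks(s)
    for nm,lo,hi,z in(('spot',(0,0,100),(179,70,255),.04),('blue',(105,90,30),(130,255,255),.05),('ball',(12,120,90),(30,255,255),.0855)):
        m=np.zeros(hsv.shape[:2],np.uint8);m[r0:r1,c0:c1]=cv2.inRange(hsv[r0:r1,c0:c1],lo,hi)
        k,l,st,ce=cv2.connectedComponentsWithStats(m)
        for i in range(1,k):
            if st[i,4]>25: print(n,nm,st[i],ce[i].round(1),plane(s,ce[i],z).round(4))
    # plinth top from depth: height points
    u,v=np.meshgrid(np.arange(c0,c1),np.arange(r0,r1));uv=np.c_[u.ravel(),v.ravel()]
    o,d=ray(s,uv);P=o+d*s['z_map'][r0:r1,c0:c1].reshape(-1,1)
    for lo,hi in((.033,.046),(.047,.056),(.07,.115)):
        q=P[(P[:,2]>lo)&(P[:,2]<hi)]
        if len(q)>5:
            (c,rad)=cv2.minEnclosingCircle(q[:,:2].astype(np.float32)); print(n,lo,len(q),np.round(c,4),round(rad,4),q.mean(0).round(4))
# mug, other award in top
E
```

```text
top spot [299 192  19  23 295] [307.5 202.5] [[ 0.5238 -0.062   0.04  ]]
top blue [314 198  17  15  85] [320.  206.9] [[ 0.5127 -0.0889  0.05  ]]
top ball [ 280  165   65   70 2297] [313.5 193.9] [[ 0.5345 -0.0719  0.0855]]
top ball [320 194  10  10  71] [324.2 198.7] [[ 0.5246 -0.0946  0.0855]]
top 0.033 1283 [ 0.5225 -0.0684] 0.0501 [ 0.5213 -0.0623  0.0402]
top 0.047 85 [ 0.5203 -0.0932] 0.02 [ 0.5116 -0.0896  0.0529]
top 0.07 191 [ 0.5207 -0.0934] 0.0166 [ 0.5193 -0.0923  0.0963]
scene spot [258 181  24  18 274] [270.6 190.2] [[ 0.5254 -0.0673  0.04  ]]
scene blue [256 176  16  10  83] [263.2 181.2] [[ 0.526  -0.0938  0.05  ]]
scene ball [ 235  150   65   75 3605] [267.3 185.9] [[ 0.5489 -0.0498  0.0855]]
scene 0.033 911 [ 0.5252 -0.0713] 0.0518 [ 0.5289 -0.063   0.0392]
scene 0.047 135 [ 0.5245 -0.0948] 0.0217 [ 0.5268 -0.0912  0.0524]
scene 0.07 156 [ 0.5241 -0.0941] 0.0173 [ 0.5276 -0.0905  0.0927]
```

View pics/crop0.png

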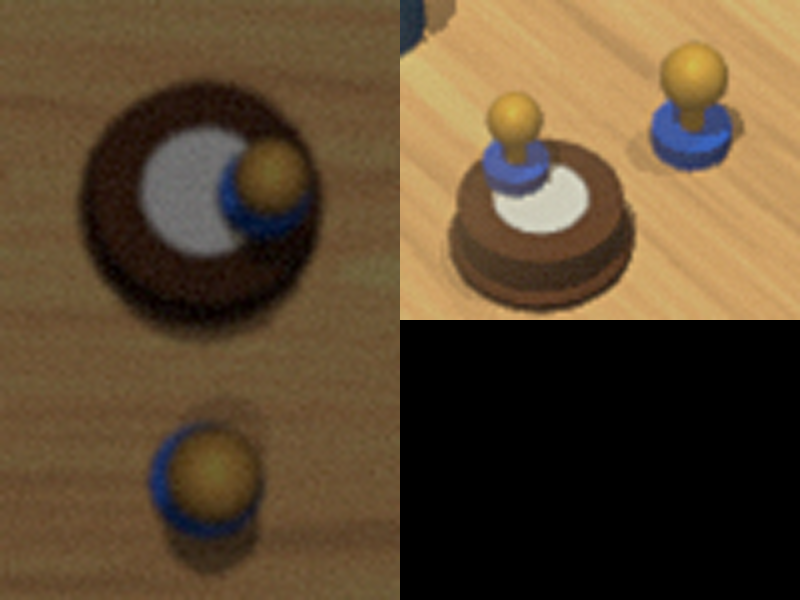

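A, the award on the plinth, is clearly the smaller one, and it sits about 24 mm off-centre toward -y. B on the desk is the look-alike. Next I'll locate the mug and plan the approach from the -y side.

```bash
cat > plan.py <<'E'
from h import *
from scipy.spatial.transform import Rotation as R
def goal(t,yaw=0):
    t=np.radians(t); G=np.array([[0,1,0],[np.cos(t),0,np.sin(t)],[np.sin(t),0,-np.cos(t)]])
    return R.from_euler('z',yaw,degrees=True).as_matrix()@G
def plan(p,G,n=None,st=None):
    st=st or arm.state(); p0=np.array(st['tcp_pos']);R0=np.array(st['tcp_rot'])
    rv=R.from_matrix(R0.T@G).as_rotvec(degrees=True); d=np.array(p)-p0
    n=n or int(max(np.ceil(np.linalg.norm(d)/.038),np.ceil(np.linalg.norm(rv)/5.9)))
    n=max(n,1)
    print('n',n,'turn/row',(rv/6/n).round(3))
    Rc=R0
    for i in range(n):
        print((Rc.T@(d/n)).round(4)); Rc=Rc@R.from_rotvec(rv/n,degrees=True).as_matrix()
E
python3 - <<'E'
from plan import *
a=dict(np.load('top0.npz'))
u,v=np.meshgrid(np.arange(380,450),np.arange(190,250));uv=np.c_[u.ravel(),v.ravel()]
o,d=ray(a,uv);P=o+d*a['z_map'][190:250,380:450].reshape(-1,1)
q=P[P[:,2]>.08];print('mug',q.min(0),q.max(0),q.mean(0))
q=P[P[:,2]>.02];print('mug',q.min(0),q.max(0),q.mean(0))
plan([.523,-.155,.20],goal(12))
E
```

```text
mug [ 0.34581605 -0.32866801  0.08012717] [ 0.52587135 -0.0015923   1.05529696] [ 0.48132021 -0.27698656  0.13651524]
mug [ 0.34581605 -0.35926842  0.0200811 ] [ 0.52587135 -0.0015923   1.05529696] [ 0.4846845  -0.2923457   0.07778199]
n 16 turn/row [ 0.078  0.107 -0.757]
[ 0.0284 -0.0218  0.0019]
[ 0.03   -0.0194  0.0024]
[ 0.0314 -0.017   0.0029]
[ 0.0327 -0.0144  0.0034]
[ 0.0337 -0.0117  0.0039]
[ 0.0344 -0.009   0.0044]
[ 0.035  -0.0062  0.0048]
[ 0.0353 -0.0034  0.0052]
[ 0.0354 -0.0005  0.0057]
[0.0353 0.0023 0.006 ]
[0.0349 0.0052 0.0064]
[0.0343 0.008  0.0067]
[0.0335 0.0107 0.007 ]
[0.0324 0.0134 0.0073]
[0.0312 0.016  0.0075]
[0.0297 0.0185 0.0077]
```

>>> move_arm(targets=[[0.08,0.11,-0.76,0.028,-0.022,0.002,0.25],[0.08,0.11,-0.76,0.03,-0.019,0.002,0.25],[0.08,0.11,-0.76,0.031,-0.017,0.003,0.25],[0.08,0.11,-0.76,0.033,-0.014,0.003,0.25],[0.08,0.11,-0.76,0.034,-0.012,0.004,0.25],[0.08,0.11,-0.76,0.034,-0.009,0.004,0.25],[0.08,0.11,-0.76,0.035,-0.006,0.005,0.25],[0.08,0.11,-0.76,0.035,-0.003,0.005,0.25],[0.08,0.11,-0.76,0.035,0,0.005,0.25],[0.08,0.11,-0.76,0.035,0.002,0.005,0.25]], force=20)

```text
time_s: 0.93
tcp_pos: [0.391, -0.3236, 0.2073]
tcp_rot: [[0.443, 0.896, 0.021], [0.886, -0.442, 0.142], [0.136, -0.044, -0.99]]
wrist_force: [0.5, -0.0, -0.0]
grip_width: 0.251
```

```bash
python3 -c "
from plan import *
plan([.523,-.155,.18],goal(12))"
```

```text
n 6 turn/row [ 0.057  0.097 -0.73 ]
[0.034  0.0075 0.009 ]
[0.0333 0.0101 0.0092]
[0.0323 0.0127 0.0095]
[0.0311 0.0152 0.0097]
[0.0298 0.0176 0.01  ]
[0.0282 0.0198 0.0101]
```

>>> move_arm(targets=[[0.06,0.1,-0.73,0.034,0.008,0.009,0.25],[0.06,0.1,-0.73,0.033,0.01,0.009,0.25],[0.06,0.1,-0.73,0.032,0.013,0.009,0.25],[0.06,0.1,-0.73,0.031,0.015,0.01,0.25],[0.06,0.1,-0.73,0.03,0.018,0.01,0.25],[0.06,0.1,-0.73,0.028,0.02,0.01,0.25],[0,0,0,0,0,0,0.25]])

```text
time_s: 1.52
tcp_pos: [0.5285, -0.1379, 0.1787]
tcp_rot: [[-0.034, 0.999, -0.005], [0.975, 0.034, 0.219], [0.219, 0.002, -0.976]]
wrist_force: [0.1, 1.5, 0.5]
grip_width: 0.246
```

```bash
python3 - <<'E'
from plan import *
st=arm.state();s=snap('wrist','w1.png');np.savez('w1.npz',**s)
print(s['T_tool_cam'].round(3).tolist())
plan([.5215,-.15,.10],goal(12))
E
```

```text
[[-0.0, -0.957, -0.29, 0.074], [1.0, -0.001, 0.001, 0.002], [-0.001, -0.29, 0.957, -0.143], [0.0, 0.0, 0.0, 1.0]]
n 3 turn/row [-0.023 -0.027  0.092]
[-0.0084 -0.0018  0.0249]
[-0.0084 -0.0018  0.0249]
[-0.0083 -0.0017  0.0249]
```

View pics/w1.png

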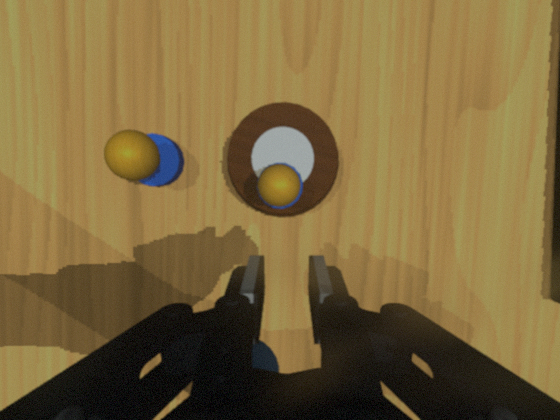

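The wrist view shows the award ball at (280,186), the foot just under it, the pale spot at (283,157) and the fingertips at (255,258) and (318,258). Next I'll measure in this view.

```bash
cat >> plan.py <<'E'
def wmeas(s,st,verbose=True):
    T=np.eye(4);T[:3,:3]=st['tcp_rot'];T[:3,3]=st['tcp_pos'];T=T@s['T_tool_cam']
    return depthfit(s,T)
def fitc(q,r):
    from scipy.optimize import least_squares
    h=cv2.convexHull(q.astype(np.float32)).reshape(-1,2)
    return h
def depthfit(s,T,c=(.5225,-.0695)):
    v,u=np.nonzero(s['z_map']>0);o,d=ray(s,np.c_[u,v],T);P=o+d*s['z_map'][v,u][:,None]
    hsv=cv2.cvtColor(s['pixels'],cv2.COLOR_RGB2HSV)[v,u].astype(int)
    near=np.hypot(P[:,0]-c[0],P[:,1]-c[1])<.065
    spot=near&(hsv[:,1]<70)&(hsv[:,2]>90)&(abs(P[:,2]-.04)<.008)
    top=near&(abs(P[:,2]-.04)<.006)
    foot=near&(hsv[:,0]>100)&(hsv[:,0]<135)&(hsv[:,1]>90)&(P[:,2]>.043)&(P[:,2]<.06)
    ball=near&(P[:,2]>.072)&(hsv[:,0]>8)&(hsv[:,0]<35)&(P[:,2]<.11)
    for n,m in(('spot',spot),('top',top),('foot',foot),('ball',ball)):
        q=P[m]
        if len(q)>5:
            cc,r=cv2.minEnclosingCircle(q[:,:2].astype(np.float32));print(n,len(q),np.round(cc,4),round(r,4),q.mean(0).round(4),'ztop',np.percentile(q[:,2],95).round(4))
    return P
E
python3 - <<'E'
from plan import *
s=dict(np.load('w1.npz'));wmeas(s,arm.state())
for n in('top','scene'):
    print(n);s=dict(np.load(n+'0.npz'));depthfit(s,s['world_from_camera'])
E
```

```text
spot 2333 [ 0.523  -0.0734] 0.0289 [ 0.5233 -0.0669  0.0407] ztop 0.0419
top 7980 [ 0.5233 -0.0738] 0.05 [ 0.5236 -0.0685  0.0403] ztop 0.0415
foot 105 [ 0.5227 -0.099 ] 0.0196 [ 0.533  -0.104   0.0542] ztop 0.0554
ball 1382 [ 0.521  -0.0979] 0.0161 [ 0.5214 -0.0979  0.0975] ztop 0.1019
top
spot 322 [ 0.5233 -0.0694] 0.0275 [ 0.5238 -0.0625  0.0406] ztop 0.0436
top 1281 [ 0.5225 -0.0684] 0.0501 [ 0.5213 -0.0623  0.0402] ztop 0.0434
foot 86 [ 0.5177 -0.0919] 0.0191 [ 0.5106 -0.0897  0.0534] ztop 0.0572
ball 170 [ 0.5213 -0.0934] 0.0162 [ 0.52   -0.0931  0.0972] ztop 0.1028
scene
spot 283 [ 0.5239 -0.0811] 0.0374 [ 0.5255 -0.0683  0.0401] ztop 0.0436
top 899 [ 0.5252 -0.0713] 0.0518 [ 0.5288 -0.0634  0.0393] ztop 0.0426
foot 82 [ 0.5251 -0.0935] 0.019 [ 0.5279 -0.0915  0.0532] ztop 0.056
ball 154 [ 0.5241 -0.0941] 0.0173 [ 0.5275 -0.0905  0.0928] ztop 0.102
```

```bash
python3 - <<'E'
from plan import *
s=dict(np.load('w1.npz'));P=wmeas
st=arm.state();v,u=np.nonzero(s['z_map']>0)
T=s['T_tool_cam'];o,d=ray(s,np.c_[u,v],T);Q=o+d*s['z_map'][v,u][:,None]
m=(Q[:,2]>-.04)&(Q[:,2]<.02)&(abs(Q[:,1])<.04)&(abs(Q[:,0])<.03)
for sg in(-1,1):
    q=Q[m&(Q[:,1]*sg>0)]; q=q[q[:,2]>q[:,2].max()-.012]; print(sg,len(q),q.min(0).round(4),q.max(0).round(4))
plan([.522,-.142,.075],goal(6))
E
```

```text
-1 304 [-0.0115 -0.0223 -0.0141] [ 0.0118 -0.0087 -0.0022]
1 291 [-0.0106  0.0124 -0.0138] [ 0.0118  0.0259 -0.0018]
n 3 turn/row [-0.018 -0.361  0.093]
[-0.0076 -0.0015  0.0336]
[-0.0064 -0.0015  0.0339]
[-0.0051 -0.0015  0.0341]
```

>>> move_arm(targets=[[-0.02,-0.36,0.09,-0.008,-0.002,0.033,0.25],[-0.02,-0.36,0.09,-0.006,-0.0015,0.033,0.25],[-0.02,-0.36,0.09,-0.005,-0.0015,0.033,0.25],[0,0,0,0,0,0,0.25]])

```text
time_s: 1.9
tcp_pos: [0.5224, -0.148, 0.0755]
tcp_rot: [[0.007, 1.0, 0.006], [0.995, -0.007, 0.095], [0.095, 0.005, -0.995]]
wrist_force: [-2.4, 0.3, -0.6]
grip_width: 0.25
```

```bash
python3 - <<'E'
from plan import *
s=snap('wrist');st=arm.state();s=snap('wrist','w2.png');wmeas(s,st);print(st['tcp_pos'],st['wrist_force'])
plan([.522,-.143,.043],goal(6))
E
```

```text
spot 6359 [ 0.5248 -0.0696] 0.0288 [ 0.5252 -0.0627  0.0412] ztop 0.0423
top 21808 [ 0.5247 -0.0699] 0.0502 [ 0.5251 -0.0617  0.0408] ztop 0.042
foot 36 [ 0.5297 -0.0797] 0.0112 [ 0.5302 -0.0771  0.0544] ztop 0.0554
ball 4604 [ 0.5235 -0.094 ] 0.0165 [ 0.5234 -0.0938  0.098 ] ztop 0.1024
[ 0.52441249 -0.14951602  0.0780276 ] [-0.38061641 -0.49216979 -0.13518275]
n 2 turn/row [ 0.074  0.055 -0.041]
[ 0.0019 -0.0026  0.0188]
[ 0.0018 -0.0025  0.0188]
```

View pics/w2.png

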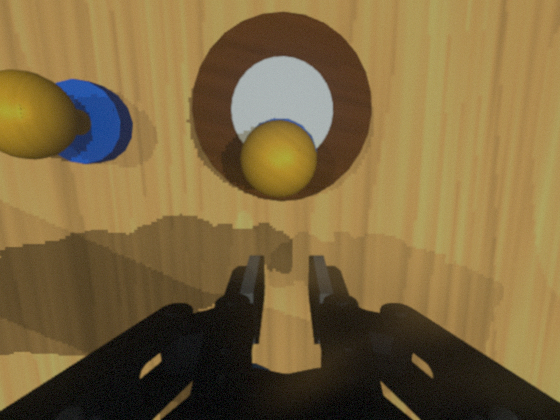

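The wrist view shows the award ball centred at (279,160), the spot at (282,105), and the fingers straddling column 283, in line with the award. Next I'll check how noisy the pose readings are.

```bash
python3 - <<'E'
from plan import *
A=[]
for i in range(8):
    cams.snapshot('wrist'); st=arm.state(); A.append(list(st['tcp_pos'])+list(st['wrist_force']))
A=np.array(A);print(A.round(4),A.mean(0).round(4))
st['tcp_pos']=A[:,:3].mean(0); plan([.523,-.143,.044],goal(6),st=st)
E
```

```text
[[ 5.281e-01 -1.509e-01  8.140e-02  7.033e-01  2.277e-01 -4.898e-01]
 [ 5.288e-01 -1.510e-01  8.210e-02  4.091e-01 -8.442e-01  5.310e-02]
 [ 5.291e-01 -1.510e-01  8.240e-02 -1.249e-01 -7.462e-01  9.765e-01]
 [ 5.291e-01 -1.509e-01  8.240e-02  5.956e-01 -6.497e-01  1.669e-01]
 [ 5.289e-01 -1.507e-01  8.220e-02  6.063e-01  5.000e-04 -1.194e-01]
 [ 5.286e-01 -1.505e-01  8.200e-02  2.461e-01 -7.000e-04 -2.401e-01]
 [ 5.284e-01 -1.503e-01  8.170e-02 -4.886e-01 -1.315e-01  3.752e-01]
 [ 5.282e-01 -1.500e-01  8.140e-02  2.466e-01  2.237e-01  2.319e-01]] [ 0.5286 -0.1507  0.082   0.2742 -0.2401  0.1193]
n 2 turn/row [ 0.096  0.057 -0.038]
[ 0.002  -0.0032  0.0192]
[ 0.0019 -0.003   0.0192]
```

>>> move_arm(targets=[[0.03,0.02,-0.01,0.001,-0.001,0.008,0.25],[0.03,0.02,-0.01,0.001,-0.001,0.008,0.25],[0.03,0.02,-0.01,0.001,-0.001,0.007,0.25],[0.03,0.02,-0.01,0.001,-0.001,0.006,0.25],[0.03,0.02,-0.01,0,-0.001,0.004,0.25],[0,0,0,0,0,0.002,0.25],[0,0,0,0,0,0,0.25],[0,0,0,0,0,0,0.25]])

```text
time_s: 3.07
tcp_pos: [0.5228, -0.1417, 0.0427]
tcp_rot: [[0.002, 1.0, 0.001], [0.994, -0.002, 0.105], [0.105, 0.001, -0.994]]
wrist_force: [-0.1, 0.4, -0.1]
grip_width: 0.252
```

```bash
python3 - <<'E'
from plan import *
for i in range(3):
    st=arm.state(); s=snap('wrist','w3.png'); print(st['tcp_pos'].round(4) if hasattr(st['tcp_pos'],'round') else st['tcp_pos'],np.round(st['wrist_force'],1))
wmeas(s,st)
st=arm.state();print(st['tcp_pos'])
plan([.523,-.137,.044],goal(6),st=st)
E
```

```text
[ 0.5228 -0.1417  0.0427] [-0.1  0.4 -0.1]
[ 0.5228 -0.1417  0.0428] [-0.3  0.4  0.1]
[ 0.523  -0.1418  0.0431] [0.3 0.2 0.4]
spot 9346 [ 0.5248 -0.0694] 0.0287 [ 0.5251 -0.0626  0.0412] ztop 0.0423
top 31180 [ 0.5247 -0.0769] 0.0571 [ 0.5252 -0.06    0.0408] ztop 0.042
foot 247 [ 0.5254 -0.0819] 0.0148 [ 0.5258 -0.0774  0.0545] ztop 0.0556
ball 7901 [ 0.5228 -0.1078] 0.0297 [ 0.5232 -0.0933  0.0981] ztop 0.1024
[ 0.52311333 -0.14187344  0.04325256]
n 1 turn/row [ 0.023 -0.002 -0.022]
[ 0.0049 -0.0001 -0.0002]
```

View pics/w3.png

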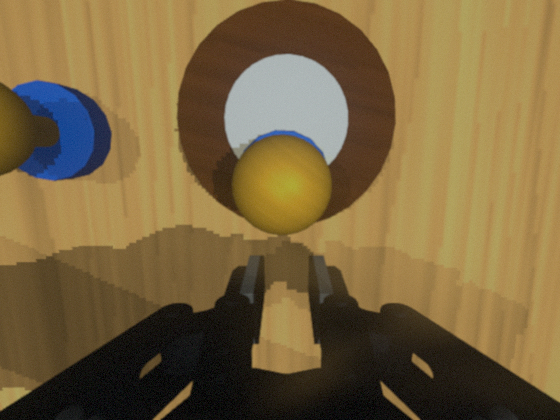

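The wrist view shows the ball at (282,185), the foot behind it and the spot at (286,115). The fingertips are at about row 258, still clear of the award and centred on it. Next I'll approach slowly.

>>> move_arm(targets=[[0,0,0,0.004,0,0.0,0.25],[0,0,0,0.004,0,0.0,0.25],[0,0,0,0.003,0,0.0,0.25],[0,0,0,0.002,0,0.0,0.25],[0,0,0,0,0,0,0.25]])

```text
time_s: 3.63
tcp_pos: [0.524, -0.1275, 0.046]
tcp_rot: [[0.002, 1.0, 0.005], [0.995, -0.002, 0.104], [0.104, 0.005, -0.995]]
wrist_force: [-0.0, 0.4, -1.0]
grip_width: 0.246
```

```bash
python3 - <<'E'
from plan import *
for i in range(2):
    st=arm.state(); s=snap('wrist'); print(np.round(st['tcp_pos'],4),np.round(st['wrist_force'],1))
wmeas(s,st)
E
```

```text
[ 0.524  -0.1275  0.046 ] [-0.   0.4 -1. ]
[ 0.5241 -0.1277  0.046 ] [0.1 0.4 0.8]
spot 8717 [ 0.5248 -0.0696] 0.0289 [ 0.5251 -0.0631  0.0413] ztop 0.0423
top 28607 [ 0.5247 -0.0697] 0.0503 [ 0.5251 -0.0599  0.0408] ztop 0.042
foot 1078 [ 0.5233 -0.0915] 0.0195 [ 0.5244 -0.0806  0.0545] ztop 0.0556
ball 12645 [ 0.5231 -0.1192] 0.0411 [ 0.5241 -0.1052  0.0961] ztop 0.1041
```

>>> move_arm(targets=[[0,0,0,0.001,0,0.0015,0.25],[0,0,0,0.001,0,0.001,0.25],[0,0,0,0.002,0,0.0005,0.25],[0,0,0,0.002,0,0.0003,0.25],[0,0,0,0.002,0,0.0003,0.25],[0,0,0,0.002,0,0.0003,0.25],[0,0,0,0,0,0,0.25]])

```text
time_s: 4.32
tcp_pos: [0.5237, -0.1197, 0.0427]
tcp_rot: [[0.005, 1.0, 0.005], [0.995, -0.005, 0.101], [0.101, 0.004, -0.995]]
wrist_force: [-0.9, -1.2, 1.2]
grip_width: 0.25
```

```bash
python3 - <<'E'
from plan import *
st=arm.state(); s=snap('wrist','w4.png'); print(np.round(st['tcp_pos'],4),np.round(st['wrist_force'],1))
wmeas(s,st)
E
```

```text
[ 0.5237 -0.1197  0.0427] [-0.9 -1.2  1.2]
spot 8396 [ 0.5248 -0.0696] 0.0287 [ 0.525  -0.0622  0.0413] ztop 0.0423
top 28561 [ 0.5247 -0.0696] 0.0503 [ 0.5249 -0.0595  0.0408] ztop 0.042
foot 1510 [ 0.5241 -0.0879] 0.0195 [ 0.5244 -0.0786  0.0545] ztop 0.0556
ball 15692 [ 0.5226 -0.1133] 0.0479 [ 0.5272 -0.1026  0.0961] ztop 0.1061
```

View pics/w4.png

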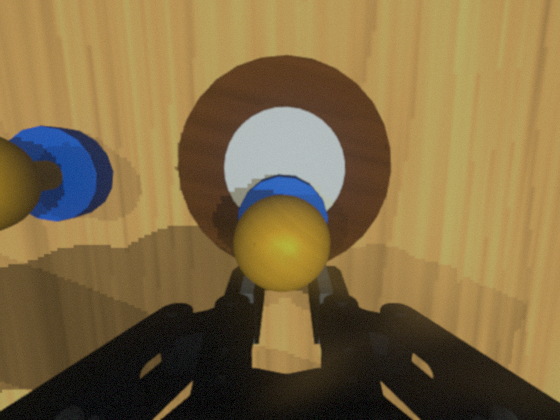

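The award is upright at the fingertips, with the ball at (282,243) and the foot at (284,205) sliding toward the spot at (285,165). About 18 mm remains.

>>> move_arm(targets=[[0,0,0,0.002,0,0.0,0.25],[0,0,0,0.002,0,0.0002,0.25],[0,0,0,0.002,0,0.0002,0.25],[0,0,0,0.002,0,0.0002,0.25],[0,0,0,0.002,0,0.0002,0.25],[0,0,0,0,0,0,0.25]])

```text
time_s: 4.87
tcp_pos: [0.5238, -0.1088, 0.0427]
tcp_rot: [[0.006, 1.0, 0.005], [0.995, -0.006, 0.101], [0.101, 0.004, -0.995]]
wrist_force: [-0.6, 0.0, 0.5]
grip_width: 0.246
```

```bash
python3 - <<'E'
from plan import *
st=arm.state(); s=snap('wrist','w5.png'); print(np.round(st['tcp_pos'],4),np.round(st['wrist_force'],1))
wmeas(s,st)
E
```

```text
[ 0.5238 -0.1088  0.0427] [-0.6  0.   0.5]
spot 6098 [ 0.5247 -0.0698] 0.0287 [ 0.5242 -0.0592  0.0413] ztop 0.0423
top 25179 [ 0.5247 -0.0697] 0.0504 [ 0.5244 -0.0581  0.0408] ztop 0.0419
foot 1561 [ 0.5256 -0.0794] 0.0194 [ 0.5254 -0.0686  0.0544] ztop 0.0557
ball 16901 [ 0.5247 -0.1042] 0.0526 [ 0.5295 -0.0939  0.0965] ztop 0.1067
```

View pics/w5.png

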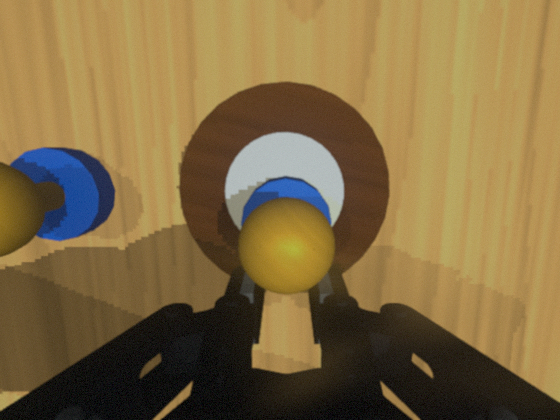

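The foot at (287,205) is now about 10 mm short of the spot centre at (285,190), and the award is still upright.

>>> move_arm(targets=[[0,0,0,0.002,0,0.0,0.25],[0,0,0,0.002,0,0.0002,0.25],[0,0,0,0.002,0,0.0002,0.25],[0,0,0,0.0015,0,0.0002,0.25],[0,0,0,0.001,0,0.0001,0.25],[0,0,0,0,0,0,0.25]])

```text
time_s: 5.42
tcp_pos: [0.5239, -0.0994, 0.0428]
tcp_rot: [[0.006, 1.0, 0.005], [0.995, -0.006, 0.101], [0.101, 0.004, -0.995]]
wrist_force: [-0.3, -0.3, -0.3]
grip_width: 0.249
```

```bash
python3 - <<'E'
from plan import *
st=arm.state(); s=snap('wrist','w6.png'); print(np.round(st['tcp_pos'],4),np.round(st['wrist_force'],1))
wmeas(s,st)
E
```

```text
[ 0.5239 -0.0994  0.0428] [-0.3 -0.3 -0.3]
spot 3963 [ 0.5247 -0.0694] 0.0286 [ 0.5235 -0.0572  0.0413] ztop 0.0423
top 22495 [ 0.5247 -0.07  ] 0.0503 [ 0.5242 -0.0586  0.0408] ztop 0.0419
foot 1555 [ 0.5257 -0.0707] 0.0194 [ 0.5255 -0.0592  0.0544] ztop 0.0556
ball 18022 [ 0.5257 -0.0943] 0.052 [ 0.5311 -0.0864  0.0969] ztop 0.1073
```

View pics/w6.png

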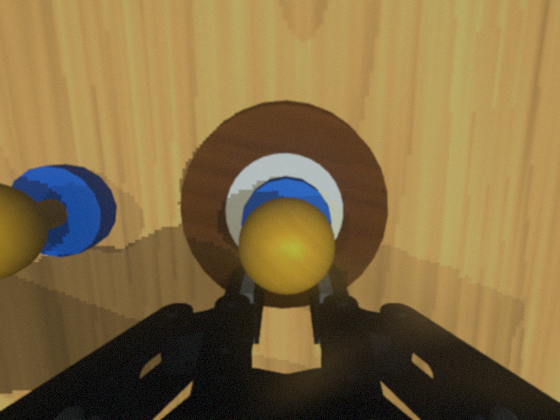

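The foot now measures about 2 mm from the spot centre, inside the 8 mm margin. I'll back straight off, then rise.

>>> move_arm(targets=[[0,0,0,-0.003,0,0,0.25],[0,0,0,-0.004,0,0,0.25],[0,0,0,-0.006,0,0,0.25],[0,0,0,-0.01,0,-0.001,0.25],[0,0,0,-0.012,0,-0.002,0.25],[0,0,0,-0.012,0,-0.008,0.25],[0,0,0,-0.006,0,-0.015,0.25],[0,0,0,0,0,-0.025,0.25],[0,0,0,0,0,-0.03,0.25],[0,0,0,0,0,-0.03,0.25],[0,0,0,-0.03,0,-0.02,0.25],[0,0,0,-0.03,0,-0.01,0.25],[0,0,0,-0.02,0,0,0.25],[0,0,0,0,0,0,0.25],[0,0,0,0,0,0,0.25]])

```text
time_s: 6.72
tcp_pos: [0.5181, -0.2694, 0.1756]
tcp_rot: [[0.019, 1.0, 0.004], [0.995, -0.019, 0.097], [0.097, 0.002, -0.995]]
wrist_force: [-0.2, 1.1, -1.1]
grip_width: 0.248
```

```bash
python3 - <<'E'
from plan import *
ims=[]
for n,(r0,r1,c0,c1) in(('top',(165,240,270,370)),('scene',(145,220,220,320))):
    s=snap(n,n+'9.png');print(n);depthfit(s,s['world_from_camera']);ims.append(cv2.resize(s['pixels'][r0:r1,c0:c1],(400,300),interpolation=2))
st=arm.state();s=snap('wrist');print('wrist',st['tcp_pos'],np.round(st['wrist_force'],1));wmeas(s,st);ims.append(cv2.resize(s['pixels'],(400,300)))
cv2.imwrite('pics/fin.png',np.vstack([np.hstack(ims[:2]),np.hstack([ims[2],ims[2]*0])])[:,:,::-1])
E
```

```text
top
spot 124 [ 0.5231 -0.069 ] 0.0276 [ 0.523  -0.0575  0.0404] ztop 0.0435
top 1294 [ 0.5226 -0.0684] 0.0502 [ 0.5209 -0.0675  0.04  ] ztop 0.0433
foot 73 [ 0.5222 -0.0704] 0.0187 [ 0.5139 -0.0675  0.054 ] ztop 0.0568
ball 165 [ 0.5232 -0.0708] 0.0156 [ 0.5223 -0.0708  0.0972] ztop 0.1023
scene
spot 154 [ 0.5231 -0.0738] 0.0313 [ 0.5278 -0.0631  0.0404] ztop 0.0441
top 814 [ 0.5259 -0.0714] 0.0521 [ 0.5306 -0.0633  0.0393] ztop 0.0427
foot 106 [ 0.5273 -0.0725] 0.02 [ 0.5295 -0.0691  0.0529] ztop 0.0566
ball 159 [ 0.5265 -0.0719] 0.0165 [ 0.5301 -0.0681  0.0925] ztop 0.1013
wrist [ 0.51765735 -0.26844676  0.17489244] [-0.3 -0.3  0.2]
spot 110 [ 0.5245 -0.0947] 0.0123 [ 0.5244 -0.0962  0.0413] ztop 0.0423
top 2958 [ 0.5242 -0.0938] 0.044 [ 0.5242 -0.1054  0.0404] ztop 0.0419
```

View pics/fin.png

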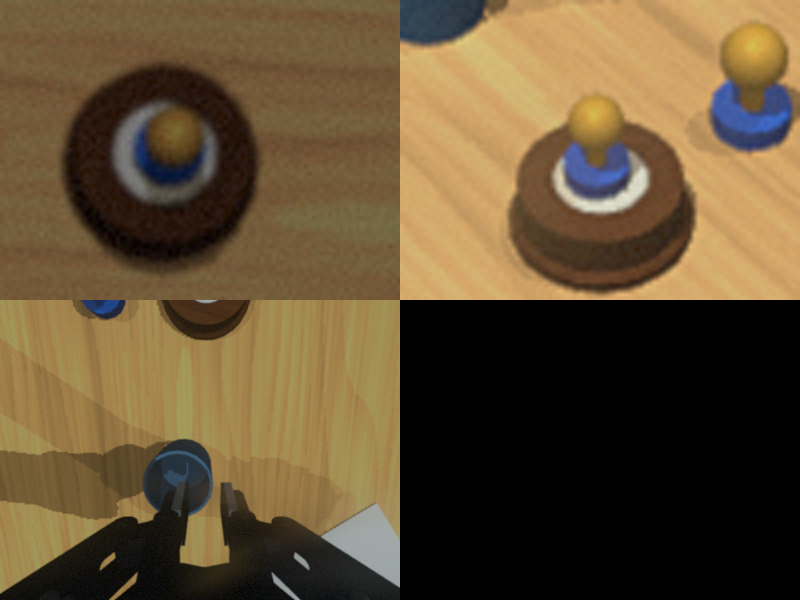

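The top and scene crops show the blue foot wholly inside the pale spot, with white visible all round it in the scene view. The award is upright, and the hand is about 85 mm above the mug, touching nothing.

```bash
python3 -c "
from h import *
print(arm.state()['time_s'],arm.close_job())"
```

```text
the job is handed in; nothing more can be done
6.8667 None
```

The small award now stands upright with its foot inside the pale spot, and I handed the job in at 6.9 s. I nudged it about 23 mm toward +y with both fingertips held slightly apart and low against the blue foot. Then I backed straight off and raised the hand clear.

- **Position:** after the hand was withdrawn, the overhead and scene cameras put the foot about 2 mm from the plinth centre. The margin is 8 mm. The wrist camera agreed just before the hand backed off.
- **Upright:** the ball's centre lay within about 1 mm of the foot's centre in both views, and its top read about 62 mm above the plinth.
- **Forces:** wrist-force readings stayed at about 2.5 N or less per axis, which is close to the sensor noise.
- **Other objects:** I did not touch the mug, tape roll, mouse or larger look-alike award.
- **Disagreements:** the cameras differed by 2–4 mm in absolute position, within or a little beyond their stated calibration, so I relied on offsets measured within a single view. The last wrist view only caught part of the plinth, so I didn't use it for the final check.

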